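# Shut the feed and open the vent of a gas manifold by its quarter-turn levers

### The arm

A 7-joint arm with a two-finger parallel gripper is mounted at the origin on a cart in front of the work surface, level with it; the furniture and walls round the work are solid. World frame = base frame: x ahead of the robot, y to its left, z up, the work surface at z = 0. Lengths are in m, angles in rad, forces in N, time in s.
With the tool pointing down it reaches from about 0.4 to 0.9 m from the base axis. Payload 5.5 kg.
Tool frame: the origin (TCP) lies midway between the tips of the shut fingers; the grasp point (between the pads) lies 19 mm behind it (grasp_offset is the distance from the TCP to the grasp point, in m); z points along the fingers, y is the line along which they close (so a half turn about z gives the same grasp; the last joint's range is limited). The gripper opens to 85 mm and grips with 20 to 120 N. Pads are 22 mm wide; open, the fingers measure 114 mm over their backs; the gripper's body (76 mm by 85 mm) begins 54 mm behind the grasp point. The pads swing forward as they close: fully open they stand 13 mm farther back than shut.
Start: joints at [1.429, 0.501, -0.427, 1.55, 0.221, 1.138, -0.21], TCP at [0.256, -0.597, 0.211] pointing down, gripper open.
Joint ranges: [-2.88, 2.88], [-0.31, 2.03], [-1.54, 1.56], [0.2, 2.42], [-1.41, 4.55], [0.19, 2.02], [-2.57, 2.57]. Speed limits (rad/s): [2.57, 2.57, 3.14, 3.14, 3.14, 3.14, 3.14].

### API

Orientations are given as a rotation vector (axis times angle).
In Python, from station import reach, move_linear, move_joints, ungrasp, clamp, sleep, solve_ik, grab_frame, camera_params, PlanningError, close_job, boxes_of, cut_out, get_clock, get_joint_positions, get_dq, get_tau, get_ee_pos, get_orientation, get_ft_force, get_torque, get_width, get_grip_force, grasp_offset gives the robot as it stands. Calls block until the motion is done:
- reach(position, orientation): joint-space move of the TCP to a pose.
- move_linear(position, rotation=None, v=0.15, max_force=None): straight line of the TCP; rotation=None keeps the orientation; v is the mean speed in m/s. With max_force (N) it stops when the force on the tool has changed by that much, and returns True; else False.
- move_joints(angles): joint-space move.
- ungrasp() and clamp(strength=None): open the fingers fully, or close them until they stop; strength is the grip in N (None keeps the last).
- sleep(seconds).
- solve_ik(position, orientation): joint angles nearest the present ones, or None.
- grab_frame(name): name is "side" or "top"; returns (picture, depth): 420x560x3 uint8, red, green, blue; 420x560 float32, m along the optical axis (not along the pixel's ray), 0 where there is no reading.
- camera_params(name): a dict with "fx", "fy", "cx", "cy" (pixels), "T" (4x4, takes a point from camera to world coordinates). Camera axes: x right, y down, z forward; pixel columns grow to the right and rows downward; lengths in m; the calibration is good to about 2 mm. A picture is of the moment at which its call begins. camera_params takes no time and is no camera call.
A pose or a line that the arm cannot do raises PlanningError and nothing moves.
- close_job(): hands the job in; it is judged then, once.
Trained networks look in the newest picture that a camera, given by its name, has taken for a name from the list of things; names that differ only in an ending like _2 or _b are one class to them, and where a whole thing is asked for, a point or a joint stands for the part that bears it (a point fixed in the world has none). Each returns a list of dicts, best first, with "score" (0 to 1); they miss things now and then, are a little off and sometimes report something else, mostly with a low value. They report only what shows in the picture. A call takes as long as a camera call.
- boxes_of(camera, name): "position" ([x, y, z] in m, in world coordinates, good to about 4 mm: the middle of the surface that is visible of it).
- cut_out(camera, name): "region" (420x560 bool, what is visible of it).
Readings, each from a call of its own:
- get_clock(): time.
- get_joint_positions(): joint angles.
- get_dq(): joint speeds.
- get_tau(): joint torques, N m.
- get_ee_pos(): TCP position.
- get_orientation(): TCP orientation.
- get_ft_force(): force on the tool from outside, world axes, zero at the start.
- get_torque(): the same for the moment, N m.
- get_width(): opening from 0.0 (shut) to 1.0 (fully open).
- get_grip_force(): force on a finger pad.
Only numpy, scipy, OpenCV 4.12 (cv2) and the standard library are available. Lean on these libraries where they do the work, as an engineer would, in place of code of your own. Each camera call takes 0.05 s, during which the arm holds its last target. There are 200 camera calls.

### The job

Make the gas manifold safe: first shut the feed valve by pushing its long lever a quarter turn counter-clockwise (seen from above) right home against its stop, then open the vent valve by pushing its short lever a quarter turn clockwise right home against its stop. The stops are hidden in the valves and not exactly at 90 degrees, so feel for them: to seat each valve, press its lever firmly against the stop with at least 12 N for a moment, but never load a lever or the pipework with more than 25 N. Leave the other things on the bench where they are and let go at the end.

Things in the scene. Friction and masses are not known exactly. Their poses are not given: they have to be found in the camera images.
- manifold: Small gas manifold fixed to the bench: a level steel pipe 350 mm long over its hose barbs, with two brass valves 200 mm apart, on an aluminium plate 76 x 270 mm. Origin on the worktop under the middle of the pipe; y axis along the pipe, z up. Nothing but the levers moves.
- feed: Feed valve, the one with the LONG lever; it may sit at either end of the manifold. Origin on the stem axis, 60 mm above the worktop; z up. The lever turns about this vertical axis. Its yaw does not tell where the stop is.
- feed_grip (a point): Place to push the feed lever: centre of its sleeve (width and height), 70 mm from the stem axis; the lever ends 110 mm from it. It is a level grey sleeve 18 mm wide and 14 mm tall on a flat steel strip, turning about the vertical stem, its mid-height 105 mm above the worktop; the space under it is free down to 62 mm above the worktop over the pipe.
- feed_lever (a joint): Angle of the feed lever, rad; from open (roughly along the pipe) counter-clockwise seen from above to shut (across it, towards the robot). 0 at its starting stop, growing as it turns; starts at 0 to 0.2. The far stop is hidden in the valve: somewhere between 1.40 and 1.75, not the same in the two valves, to be felt. Stays where left; friction against turning about 6 N at the grip point.
- vent: Vent valve, the one with the SHORT lever, at the other end of the manifold. Origin on the stem axis, 60 mm above the worktop; z up. The lever turns about this vertical axis. Its yaw does not tell where the stop is.
- vent_grip (a point): Place to push the vent lever: centre of its sleeve (width and height), 60 mm from the stem axis; the lever ends 85 mm from it. It is a level grey sleeve 18 mm wide and 14 mm tall on a flat steel strip, turning about the vertical stem, its mid-height 105 mm above the worktop; the space under it is free down to 62 mm above the worktop over the pipe.
- vent_lever (a joint): Angle of the vent lever, rad; from shut (roughly across the pipe, towards the robot) clockwise seen from above to open (along it). 0 at its starting stop, growing as it turns; starts at 0 to 0.2. The far stop is hidden in the valve: somewhere between 1.40 and 1.75, not the same in the two valves, to be felt. Stays where left; friction against turning about 7.5 N at the grip point.
- crucible_1: Bystander near the manifold, to be left alone: porcelain crucible, 40 mm wide, 35 mm tall. Origin at the centre of its underside.
- vial_1: Bystander near the manifold, to be left alone: small capped vial, 21 mm wide, 46 mm tall. Origin at the centre of its underside.
- vial_3: Bystander near the manifold, to be left alone: capped vial, 24 mm wide, 55 mm tall. Origin at the centre of its underside.
- crucible_2: Bystander near the manifold, to be left alone: porcelain crucible, 40 mm wide, 35 mm tall. Origin at the centre of its underside.
- tape_clear: Bystander near the manifold, to be left alone: roll of clear tape lying flat, 52 mm wide, 18 mm tall. Origin at the centre of its underside.
- vial_2: Bystander near the manifold, to be left alone: small capped vial, 21 mm wide, 46 mm tall. Origin at the centre of its underside.
- dropper_bottle: Bystander near the manifold, to be left alone: dropper bottle, 28 mm wide, 86 mm tall. Origin at the centre of its underside.

How it is judged:
On the way, in this order (a step that is already met when the one before it is completed fails the run):
1. the feed lever is home and pressed against its shut stop with at least 12 N (value of joint feed_lever above 1.415 rad and contact force between feed and anything else above 12 N), for 0.2 s.
2. then the vent lever is home and pressed against its open stop with at least 12 N (value of joint vent_lever above 1.635 rad and contact force between vent and anything else above 12 N), for 0.2 s.
At the end, for the whole second after the job is handed in: Both levers rest within 0.035 rad (2 degrees) of their far stops: the feed valve shut, the vent valve open (value of joint feed_lever above 1.415 rad and value of joint vent_lever above 1.635 rad and velocity of joint feed_lever between -0.05 and 0.05 rad/s and velocity of joint vent_lever between -0.05 and 0.05 rad/s); the robot touches nothing.
It fails at once if the feed valve or its lever is loaded with more than 25 N (contact force between feed and anything else above 25 N).
It fails at once if the vent valve or its lever is loaded with more than 25 N (contact force between vent and anything else above 25 N).
It fails at once if the pipe or its plate is pressed with more than 25 N by the robot (contact force between manifold and the arm above 25 N).
It fails at once if one of the small things round the manifold is moved more than 20 mm or tipped over (distance of any of crucible_1, vial_1, vial_3, crucible_2, tape_clear, vial_2, dropper_bottle from where it was at the start of the episode above 0.02 m or angle between any of crucible_1, vial_1, vial_3, crucible_2, tape_clear, vial_2, dropper_bottle's own z axis and vertical above 0.6 rad).
It also fails if it takes over 72 s, if anything falls off the work surface, if the arm or the gripper's body presses on something with over 40 N, if the wrist force passes 120 N, or if a joint passes its speed limit or range.

## Working session

There is one attempt and no reset: what is moved stays moved. The work goes in short steps, each a Python script; the robot and the scene stay as the last script left them, time stands still between calls to the robot, and variables do not carry over. Pictures are saved under pics/ and viewed, at most 10 in all, crops included, and the job is handed in when it is done.

```bash
mkdir -p pics
python3 - <<'E'
from station import *
import cv2,numpy as np
for c in ["top","side"]:
    im,d=grab_frame(c); cv2.imwrite(f"pics/{c}0.png",im[:,:,::-1]); np.save(f"{c}d.npy",d)
    print(c,camera_params(c)["T"].round(3).tolist())
    for n in ["manifold","feed","feed_grip","vent","vent_grip","crucible_1","vial_1","vial_3","tape_clear","dropper_bottle"]:
        print(n,[(np.round(b["position"],3).tolist(),round(b["score"],2)) for b in boxes_of(c,n)[:4]])
print(get_clock(),grasp_offset,get_orientation(),get_ft_force())
E
```

```text
top [[0.021, -0.997, 0.069, 0.476], [-0.999, -0.023, -0.029, 0.069], [0.031, -0.068, -0.997, 0.934], [0.0, 0.0, 0.0, 1.0]]
manifold [([0.51, 0.087, 0.009], 0.85)]
feed [([0.491, 0.238, 0.104], 0.56)]
feed_grip [([0.493, 0.243, 0.112], 0.8), ([0.447, 0.105, 0.044], 0.2)]
vent [([0.489, -0.004, 0.11], 0.79), ([0.488, 0.242, 0.11], 0.59)]
vent_grip [([0.485, -0.005, 0.112], 0.94)]
crucible_1 [([0.451, 0.012, 0.019], 0.81), ([0.572, 0.15, 0.012], 0.65)]
vial_1 []
vial_3 []
tape_clear [([0.566, 0.227, 0.02], 0.6)]
dropper_bottle [([0.597, -0.012, 0.054], 0.54)]
side [[-0.869, -0.3, 0.395, 0.193], [-0.496, 0.543, -0.678, 0.633], [-0.011, -0.784, -0.62, 0.611], [0.0, 0.0, 0.0, 1.0]]
manifold [([0.493, 0.126, 0.017], 0.82)]
feed []
feed_grip [([0.489, 0.254, 0.112], 0.75)]
vent [([0.504, -0.0, 0.11], 0.88), ([0.49, 0.255, 0.115], 0.5)]
vent_grip [([0.487, -0.0, 0.105], 0.88), ([0.449, 0.018, 0.023], 0.19)]
crucible_1 [([0.571, 0.142, 0.026], 0.75), ([0.449, 0.016, 0.022], 0.74)]
vial_1 [([0.446, 0.116, 0.028], 0.89), ([0.572, 0.08, 0.035], 0.86), ([0.428, 0.195, 0.03], 0.83)]
vial_3 [([0.446, 0.116, 0.028], 0.89), ([0.572, 0.08, 0.035], 0.86), ([0.428, 0.195, 0.03], 0.83)]
tape_clear [([0.566, 0.236, 0.018], 0.72)]
dropper_bottle [([0.595, -0.007, 0.042], 0.83), ([0.427, 0.194, 0.029], 0.34)]
1.1 0.0187 [3.07741973e+00 6.31685677e-01 4.19445561e-05] [ 0.76458882 -0.62436297 -0.09436392]
```

View pics/top0.png

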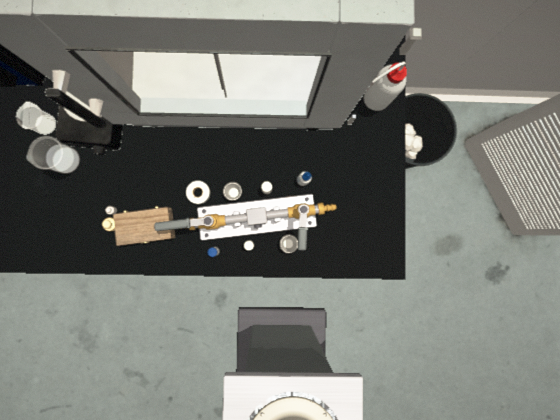

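View pics/side0.png

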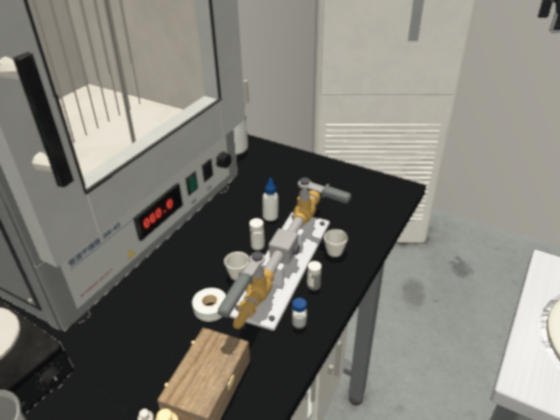

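Run:
```python
from station import *
import cv2,numpy as np
P=camera_params("top");T=P["T"];d=np.load("topd.npy")
v,u=np.mgrid[:420,:560]
p=np.stack([(u-P["cx"])/P["fx"]*d,(v-P["cy"])/P["fy"]*d,d],-1)@T[:3,:3].T+T[:3,3]
m=(d>0)&(p[...,2]>.092)&(p[...,2]<.135)&(p[...,0]>.4)&(p[...,0]<.62)&(p[...,1]>-.1)
n,l,s,c=cv2.connectedComponentsWithStats(m.astype(np.uint8))
for i in range(1,n):
    if s[i,4]<30: continue
    q=p[l==i]; r=cv2.minAreaRect(q[:,:2].astype(np.float32)*1000)
    print(s[i],q.mean(0).round(4),r,q[:,2].min(),np.percentile(q[:,2],[50,98]))
m=(d>0)&(p[...,2]>.06)&(p[...,2]<.09)&(p[...,0]>.45)&(p[...,0]<.56)&(p[...,1]>-.1)&(p[...,1]<.35)
print(cv2.minAreaRect(p[m][:,:2].astype(np.float32)*1000))
q=p[m];
for y in np.arange(-.06,.32,.02):
    k=abs(q[:,1]-y)<.01
    if k.sum(): print(round(y,2),q[k,0].mean().round(4),q[k,0].min().round(3),q[k,0].max().round(3),k.sum())
```

```text
[298 204  12  47 381] [ 0.4881 -0.0053  0.1081] ((489.03546142578125, -6.42417049407959), (20.903772354125977, 95.57723236083984), 88.17708587646484) 0.10090802587709602 [0.10841307 0.11261585]
[154 216  60  15 502] [0.4911 0.2395 0.1085] ((491.72265625, 240.11216735839844), (20.996007919311523, 121.10120391845703), 6.413667678833008) 0.10055326820538846 [0.1090618  0.11299443]
((511.67376708984375, 95.28389739990234), (35.206687927246094, 199.34515380859375), 7.81137752532959)
0.0 0.5252 0.516 0.537 21
0.06 0.5011 0.499 0.503 3
0.08 0.514 0.496 0.532 106
0.1 0.51 0.494 0.529 124
0.12 0.5144 0.498 0.526 20
0.18 0.4975 0.487 0.509 33
0.2 0.4873 0.487 0.487 2
```

The top view shows the feed valve at about (207,221), with its lever pointing left (+y) over the wooden block. The vent valve is at about (302,210), with its lever pointing down towards the robot. The side view agrees. Fitting the levers puts the feed stem at about (0.497, 0.191) with the lever at 96°, and the vent stem at about (0.526, -0.008) with the lever at 178°.

```bash
cat > h.py <<'E'
from station import *
import numpy as np
from scipy.spatial.transform import Rotation as R
VALVES={"feed":(np.array([.4972,.1909]),96.4,1,.070),"vent":(np.array([.5262,-.0076]),178.2,-1,.060)}
Z=.088
def ori(a):            # tool down, tool x at angle a (rad)
    c,s=np.cos(a),np.sin(a)
    return R.from_matrix(np.array([[c,s,0],[s,-c,0],[0,0,-1]])).as_rotvec()
def pose(v,deg,gap,flip=0,z=Z):
    """Finger beside the lever at angle deg, `gap` m between TCP and lever centre line."""
    s,_,sg,r=VALVES[v]; a=np.radians(deg)
    t=sg*np.array([-np.sin(a),np.cos(a)])
    p=s+r*np.array([np.cos(a),np.sin(a)])-gap*t
    return np.r_[p,z],ori(np.arctan2(t[1],t[0])+flip*np.pi)
def tang(v,deg):
    a=np.radians(deg); return VALVES[v][2]*np.array([-np.sin(a),np.cos(a),0])
E
python3 - <<'E'
from h import *
P=camera_params("top");T=P["T"];d=np.load("topd.npy")
v,u=np.mgrid[:420,:560]
p=np.stack([(u-P["cx"])/P["fx"]*d,(v-P["cy"])/P["fy"]*d,d],-1)@T[:3,:3].T+T[:3,3]
for n,x0,x1,y0,y1 in [("wood",.45,.53,.31,.38),("mid",.48,.54,.06,.12),("right of feed",.52,.6,.2,.33),("bottle",.57,.62,-.03,.01)]:
    m=(d>0)&(p[...,0]>x0)&(p[...,0]<x1)&(p[...,1]>y0)&(p[...,1]<y1)
    print(n,np.percentile(p[m][:,2],[5,50,95,100]).round(3))
for k,e in (("feed",185),("vent",85)):
  for f in (0,1):
    for dg in (VALVES[k][1],e):
        for z in (Z,.2):
            q=solve_ik(*pose(k,dg,.04,f,z)); print(k,f,dg,z,None if q is None else np.round(q,2))
E
```

```text
wood [-0.001  0.041  0.043  0.046]
mid [0.004 0.053 0.063 0.065]
right of feed [-0.004 -0.001  0.018  0.044]
bottle [-0.004 -0.     0.072  0.085]
feed 0 96.4 0.088 [ 0.25  0.81 -1.1   1.78  0.82  1.08  0.54]
feed 0 96.4 0.2 [ 0.35  0.75 -1.3   1.7   0.75  1.29  0.58]
feed 0 185 0.088 [ 0.44  0.77 -1.3   2.05  0.88  1.05  1.92]
feed 0 185 0.2 [ 0.5   0.46 -1.29  1.96  0.5   1.1   2.23]
feed 1 96.4 0.088 [ 0.08  0.65 -0.8   1.79  0.56  0.94 -2.42]
feed 1 96.4 0.2 [ 0.15  0.52 -0.89  1.7   0.44  1.13 -2.33]
feed 1 185 0.088 [ 0.44  0.77 -1.3   2.05  0.88  1.05 -1.22]
feed 1 185 0.2 [ 0.5   0.46 -1.29  1.96  0.5   1.1  -0.92]
vent 0 178.2 0.088 [ 0.77  0.47 -0.87  2.09  0.5   0.8  -0.44]
vent 0 178.2 0.2 [ 0.99  0.32 -1.1   1.99  0.33  1.03 -0.3 ]
vent 0 85 0.088 [ 0.54  0.51 -0.87  2.03  0.53  0.84 -2.29]
vent 0 85 0.2 [ 0.75  0.4  -1.12  1.93  0.42  1.07 -2.2 ]
vent 1 178.2 0.088 [-0.78  0.52  1.01  2.14 -0.61  0.81 -2.55]
vent 1 178.2 0.2 [-1.08  0.51  1.44  2.04 -0.58  1.1  -2.54]
vent 1 85 0.088 [ 0.55  0.52 -0.88  2.03  0.54  0.84  0.84]
vent 1 85 0.2 [ 0.85  0.51 -1.29  1.93  0.55  1.13  0.82]
```

Run:
```python
from h import *
clamp(20)
p,o=pose("feed",96.4,.04,0,.2)
reach(p,o); p[2]=Z; move_linear(p,o,v=.12); sleep(.3)
print(get_clock(),get_ee_pos(),get_width(),get_joint_positions().round(2)); b=np.array(get_ft_force()); print(b)
p,o=pose("feed",96.4,.012)
print(move_linear(p,o,v=.03,max_force=3)); e=get_ee_pos()
print(e,"moved",np.dot(e-p,tang("feed",96.4))-.012, get_ft_force()-b,get_clock())
```

```text
6.4167 [0.5294466  0.26495811 0.08846562] -0.0028465804975614435 [ 0.29  0.86 -1.18  1.78  0.89  1.13  0.49]
[ 0.4481103   0.23510158 -0.43174151]
True
[0.50772054 0.26253296 0.08786824] moved -0.01843982868896193 [1.03638274 0.61266433 1.44349679] 7.125
```

```bash
cat >> h.py <<'E'
def push(v,base,d0,d1,step,gap,v_,mf,stop):
    """Follow the arc from d0 to d1 (deg); end once the push on the lever reaches `stop` N."""
    sg=VALVES[v][2]
    for dg in np.arange(d0,d1,step)*1.0:
        hit=move_linear(*pose(v,dg,gap),v=v_,max_force=mf)
        f=get_ft_force()-base; n=-f@tang(v,dg); e=get_ee_pos()-pose(v,dg,gap)[0]
        print(f"{dg:.1f} hit={hit} push={n:.1f} f={np.round(f,1)} lag={1e3*e@tang(v,dg):.1f}mm t={get_clock():.1f}")
        if hit or n>stop: return dg,True
    return dg,False
E
python3 - <<'E'
from h import *
b=np.array([.448,.235,-.43]); np.save("b.npy",b)
print(push("feed",b,98,157,6,.018,.05,11,12))
E
```

```text
98.0 hit=False push=5.3 f=[ 5.3  0.4 -0.9] lag=-1.2mm t=7.4
104.0 hit=False push=3.4 f=[ 3.3  0.5 -0.2] lag=-0.4mm t=7.7
110.0 hit=False push=2.8 f=[2.9 0.2 0. ] lag=-0.0mm t=8.0
116.0 hit=False push=2.7 f=[ 3.1 -0.2 -0.6] lag=0.0mm t=8.3
122.0 hit=False push=2.0 f=[ 2.7 -0.4 -1.4] lag=0.0mm t=8.6
128.0 hit=False push=1.9 f=[ 2.9 -0.5  0.9] lag=0.0mm t=8.9
134.0 hit=False push=1.4 f=[ 2.6 -0.6  0.4] lag=-0.0mm t=9.2
140.0 hit=False push=2.9 f=[3.  1.2 4.8] lag=-0.6mm t=9.5
146.0 hit=False push=2.1 f=[2.6 0.8 6.7] lag=-0.7mm t=9.8
152.0 hit=False push=2.3 f=[3.  1.1 7. ] lag=-0.7mm t=10.1
(np.float64(152.0), False)
```

Run:
```python
from h import *
import cv2
ims=[grab_frame(c)[0] for c in ("top","side")]
out=np.hstack([cv2.resize(ims[0][140:290,90:340],(400,240)),cv2.resize(ims[1][130:370,150:400],(400,384))[:240]]) if 0 else None
a=cv2.resize(ims[0][140:290,80:340],(520,300),interpolation=cv2.INTER_CUBIC); c=cv2.resize(ims[1][130:400,100:400],(333,300))
cv2.imwrite("pics/mid1.png",np.hstack([a[:,:460],c])[:,:,::-1])
print(get_ee_pos(),get_ft_force(),get_torque(),get_joint_positions())
```

```text
[0.4441452  0.24033137 0.08869622] [3.35798578 1.46230086 5.79386216] [ 0.23499787 -0.69098261  0.03938886] [ 0.43885629  0.91832481 -1.39878338  1.99474384  1.00499575  1.18703325
  1.26357974]
```

View pics/mid1.png

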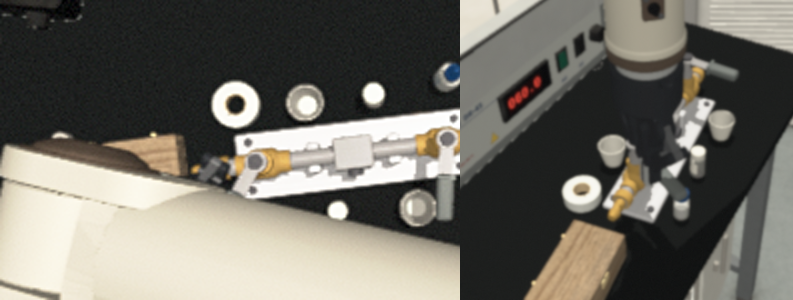

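The lever is following at about 155°, and nothing has been knocked. The 6 N in z is unexplained, so I'll back off and check the force bias in this orientation before going on.

Run:
```python
from h import *
print(move_linear(*pose("feed",152,.03),v=.05)); sleep(.2); b=np.array(get_ft_force()); print("free",b,get_torque(),get_ee_pos(),pose("feed",152,.03)[0])
np.save("b.npy",b)
p,o=pose("feed",152,.012); print(move_linear(p,o,v=.03,max_force=3)); e=get_ee_pos(); t=tang("feed",152)
print("gap at contact",.012-(e-p)@t,get_ft_force()-b,get_clock())
```

```text
False
free [ 0.26045857 -0.55113391  0.24827174] [-0.00075504  0.01179113 -0.01489139] [0.44908178 0.24998981 0.08775568] [0.44947782 0.25025144 0.088     ]
True
gap at contact 0.018334130901441616 [-0.82220606  2.47142607  0.61898198] 11.2167
```

Run:
```python
from h import *
b=np.load("b.npy")
print(push("feed",b,153.5,196,1.5,.018,.025,8,11))
```

```text
153.5 hit=False push=4.9 f=[ 1.3  4.8 -1.7] lag=-0.8mm t=11.5
155.0 hit=False push=6.1 f=[ 2.4  5.7 -2. ] lag=-0.9mm t=11.7
156.5 hit=False push=5.2 f=[ 1.8  4.9 -1.5] lag=-0.7mm t=12.0
158.0 hit=False push=4.3 f=[ 1.6  4.  -1.8] lag=-0.6mm t=12.2
159.5 hit=False push=5.3 f=[ 1.8  5.  -2.1] lag=-0.4mm t=12.5
161.0 hit=False push=5.4 f=[ 1.1  5.3 -1.8] lag=-0.3mm t=12.7
162.5 hit=False push=5.6 f=[ 2.2  5.2 -1.6] lag=-0.2mm t=13.0
164.0 hit=False push=5.7 f=[ 2.2  5.3 -0.9] lag=-0.2mm t=13.2
165.5 hit=False push=5.2 f=[ 1.4  5.  -0.8] lag=-0.1mm t=13.5
167.0 hit=False push=4.3 f=[2.3 3.9 0.3] lag=-0.1mm t=13.7
168.5 hit=False push=6.0 f=[ 2.2  5.7 -1.6] lag=-0.1mm t=14.0
170.0 hit=False push=5.5 f=[ 2.   5.2 -0.4] lag=-0.1mm t=14.2
171.5 hit=False push=5.5 f=[ 2.   5.3 -1.5] lag=-0.1mm t=14.5
173.0 hit=False push=4.8 f=[ 1.8  4.7 -0.8] lag=-0.1mm t=14.7
174.5 hit=False push=5.8 f=[ 2.3  5.6 -0.7] lag=-0.1mm t=15.0
176.0 hit=False push=5.8 f=[ 1.5  5.7 -1. ] lag=-0.1mm t=15.2
177.5 hit=False push=8.0 f=[ 2.7  7.9 -3.3] lag=-1.3mm t=15.5
179.0 hit=False push=9.5 f=[0.8 9.5 3.7] lag=-2.3mm t=15.7
180.5 hit=False push=12.0 f=[ 0.8 12.   1.9] lag=-3.7mm t=16.0
(np.float64(180.5), True)
```

```bash
cat >> h.py <<'E'
def press(v,base,deg,gap,target=17):
    """Straight push along the tangent at deg in small steps until `target` N, then hold and back off."""
    p,o=pose(v,deg,gap); t=tang(v,deg); n=0; k=0
    while n<target and k<20:
        k+=1; move_linear(p+t*.0006*k,o,v=.015,max_force=6); n=-(get_ft_force()-base)@t
        print(f"{k} {n:.1f}",end="; ")
    for _ in range(6):
        sleep(.08); f=get_ft_force()-base; print(f"hold {-f@t:.1f} |{np.linalg.norm(f):.1f}|",end="; ")
    e=get_ee_pos(); print("\npressed at",e,"back off",get_clock())
    move_linear(p-t*.02,o,v=.05); sleep(.1); print(get_ft_force())
E
python3 - <<'E'
from h import *
press("feed",np.load("b.npy"),180.5,.018)
E
```

```text
1 13.8; 2 14.4; 3 15.3; 4 15.9; 5 16.8; 6 17.7; hold 17.3 |17.6|; hold 17.9 |18.2|; hold 16.4 |16.6|; hold 17.8 |18.1|; hold 16.9 |17.2|; hold 17.8 |18.1|; 
pressed at [0.42738476 0.21114289 0.09020167] back off 17.9667
[-0.36269248  0.36288678  0.33958241]
```

Run:
```python
from h import *
e=get_ee_pos(); e[2]=.21; move_linear(e,v=.15)
p,o=pose("vent",178.2,.04,0,.21)
reach(p,o); p[2]=Z; move_linear(p,o,v=.12); sleep(.3)
b=np.array(get_ft_force()); np.save("b.npy",b); print(get_clock(),b,get_ee_pos(),get_joint_positions().round(2))
p,o=pose("vent",178.2,.01)
print(move_linear(p,o,v=.03,max_force=3)); e=get_ee_pos(); t=tang("vent",178.2)
print("gap",.01-(e-p)@t,get_ft_force()-b)
print(push("vent",b,176,116,-4,.018,.04,9,13))
```

```text
22.8 [1.17915457 0.62321871 0.96877435] [ 0.46531961 -0.0456424   0.08843016] [-0.15  0.33  0.22  2.12 -0.11  0.71  0.11]
True
gap 0.018408230454880485 [-1.13799772 -0.02826873 -1.5355649 ]
176.0 hit=False push=5.4 f=[-1.3 -5.3 -2.2] lag=-1.1mm t=23.8
172.0 hit=False push=7.2 f=[-2.2 -7.  -1.7] lag=-1.4mm t=24.0
168.0 hit=False push=5.5 f=[-1.3 -5.3 -2.6] lag=-1.5mm t=24.3
164.0 hit=False push=6.8 f=[-2.4 -6.4 -1.5] lag=-1.6mm t=24.5
160.0 hit=False push=6.8 f=[-2.8 -6.2 -0.3] lag=-1.6mm t=24.8
156.0 hit=False push=6.5 f=[-2.6 -5.9  0.2] lag=-1.7mm t=25.1
152.0 hit=False push=7.4 f=[-3.9 -6.3 -0.6] lag=-1.8mm t=25.3
148.0 hit=False push=6.7 f=[-3.8 -5.6  0.3] lag=-1.8mm t=25.6
144.0 hit=False push=6.6 f=[-3.9 -5.3  0.6] lag=-1.9mm t=25.8
140.0 hit=False push=7.4 f=[-5.1 -5.4  1.3] lag=-2.0mm t=26.1
136.0 hit=False push=6.5 f=[-4.8 -4.4  1.7] lag=-2.1mm t=26.4
132.0 hit=False push=6.3 f=[-4.5 -4.4  1.1] lag=-2.2mm t=26.6
128.0 hit=False push=6.8 f=[-5.5 -4.   1.6] lag=-2.3mm t=26.9
124.0 hit=False push=7.9 f=[-7.  -3.8  2.1] lag=-2.3mm t=27.1
120.0 hit=False push=6.3 f=[-5.2 -3.5  1.5] lag=-2.4mm t=27.4
(np.float64(120.0), False)
```

Run:
```python
from h import *
b=np.load("b.npy")
d,h=push("vent",b,118.5,74,-1.5,.018,.025,7,12.5)
print(d,h,get_joint_positions().round(2))
if h: press("vent",b,d,.018,17)
```

```text
118.5 hit=False push=7.8 f=[-6.4 -4.5  2.2] lag=-2.9mm t=27.6
117.0 hit=False push=7.6 f=[-6.7 -3.5  2.6] lag=-3.0mm t=27.9
115.5 hit=False push=7.5 f=[-6.5 -3.7  2.5] lag=-3.0mm t=28.1
114.0 hit=False push=8.4 f=[-7.3 -4.3  2.8] lag=-3.1mm t=28.4
112.5 hit=False push=6.8 f=[-6.2 -2.8  2.5] lag=-3.0mm t=28.6
111.0 hit=False push=8.7 f=[-8.1 -3.2  2.5] lag=-3.1mm t=28.9
109.5 hit=False push=7.9 f=[-7.1 -3.6  3.1] lag=-3.1mm t=29.1
108.0 hit=False push=7.8 f=[-7.1 -3.3  2.4] lag=-3.1mm t=29.4
106.5 hit=False push=7.8 f=[-7.1 -3.2  3.6] lag=-3.2mm t=29.6
105.0 hit=False push=8.1 f=[-7.6 -2.9  3.1] lag=-3.2mm t=29.9
103.5 hit=False push=7.8 f=[-7.5 -2.3  3.6] lag=-3.2mm t=30.1
102.0 hit=False push=6.9 f=[-6.7 -1.6  3. ] lag=-3.2mm t=30.4
100.5 hit=False push=7.0 f=[-6.8 -1.9  3.4] lag=-3.2mm t=30.6
99.0 hit=False push=8.0 f=[-7.9 -1.7  3. ] lag=-3.2mm t=30.9
97.5 hit=False push=7.4 f=[-7.3 -1.3  3.5] lag=-3.3mm t=31.1
96.0 hit=False push=8.3 f=[-8.2 -1.5  2.7] lag=-3.3mm t=31.4
94.5 hit=False push=8.2 f=[-8.1 -2.2  3.1] lag=-3.4mm t=31.6
93.0 hit=False push=8.1 f=[-8.1 -0.1  3. ] lag=-3.4mm t=31.9
91.5 hit=False push=7.0 f=[-7.  -1.2  2.4] lag=-3.4mm t=32.1
90.0 hit=False push=7.7 f=[-7.7 -0.6  3.3] lag=-3.4mm t=32.4
88.5 hit=False push=8.0 f=[-8.  -1.   3.2] lag=-3.4mm t=32.6
87.0 hit=False push=9.7 f=[-9.8 -0.9  5.1] lag=-4.4mm t=32.9
85.5 hit=False push=12.3 f=[-12.3  -0.    6.9] lag=-6.0mm t=33.1
84.0 hit=False push=16.3 f=[-16.5  -0.7   9.2] lag=-7.6mm t=33.4
84.0 True [-0.6   0.45  0.54  2.01 -0.32  0.78 -1.54]
1 18.9; hold 16.9 |20.4|; hold 16.9 |20.4|; hold 18.6 |21.3|; hold 17.8 |21.4|; hold 17.7 |21.4|; hold 18.2 |21.3|; 
pressed at [0.5070865  0.05499545 0.08635666] back off 34.1333
[ 0.25035993 -0.30288766 -0.21936186]
```

Run:
```python
from h import *
import cv2
e=get_ee_pos(); e[2]=.21; move_linear(e,v=.15); reach([.40,-.35,.25],get_orientation())
im,d=grab_frame("top"); cv2.imwrite("pics/end.png",cv2.resize(im[140:290,90:400],(775,375),interpolation=cv2.INTER_CUBIC)[:,:,::-1])
P=camera_params("top");T=P["T"]; v,u=np.mgrid[:420,:560]
p=np.stack([(u-P["cx"])/P["fx"]*d,(v-P["cy"])/P["fy"]*d,d],-1)@T[:3,:3].T+T[:3,3]
m=(d>0)&(p[...,2]>.092)&(p[...,2]<.135)&(p[...,0]>.36)&(p[...,0]<.62)&(p[...,1]>-.05)&(p[...,1]<.35)
n,l,s,c=cv2.connectedComponentsWithStats(m.astype(np.uint8))
for i in range(1,n):
    if s[i,4]>30: print(p[l==i].mean(0).round(4),cv2.minAreaRect(p[l==i][:,:2].astype(np.float32)*1000))
print(get_clock(),get_ft_force())
```

```text
[0.5262 0.0307 0.1082] ((525.868408203125, 29.87119483947754), (20.97664451599121, 95.56063842773438), 0.8707067966461182)
[0.4478 0.1919 0.1085] ((449.08856201171875, 191.8408660888672), (20.63761329650879, 120.65011596679688), 88.44831085205078)
37.3583 [ 0.94202002 -0.64385537  0.73463921]
```

View pics/end.png

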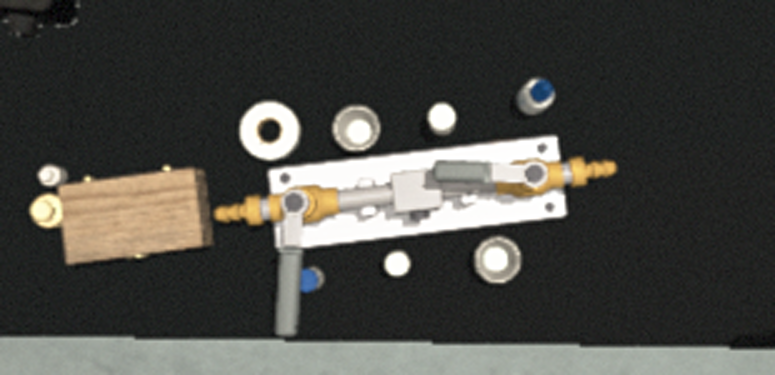

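The feed lever now points at the robot (178.4°) and the vent lever lies along the pipe (90.9°). Both stops were clearly felt, the bystanders stand where they were, and the arm is clear.

```bash
python3 -c "
from station import *
sleep(.3); print(close_job())"
```

```text
the job is handed in; nothing more can be done
None
```

I shut the feed valve first, then opened the vent valve; each lever was pressed against its felt stop with about 17–18 N (total force at most about 21 N by the wrist sensor), nothing else was disturbed, and the job is handed in with the arm clear, though no verdict came back.

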